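# Set out a lock-up round a line of type

### The job

Set out the lock-up on the bench: lay the long steel bar midway in the gap between the spacing block and the line of type, and the short bar on the other side of the type with about 4 cm clear between them, both bars parallel to the type and centred on it endwise. Lay the quoin behind the long bar (the end away from the robot), in line with it and lengthwise, about 2 cm from its end, and stand the loupe upright in the middle of the spacing block's top. Do not shift the spacing block or the type line, and leave the quoin key and the marker alone.

Things in the scene. Friction and masses are not known exactly. Their poses are not given: they have to be found in the camera images.
- spacing_block: spacing block: the wide dark cast block lying flat in the middle of the bench, near the robot (any others are stacked at the far left edge), 60 wide x 116 long x 18 mm high; loose, stays where it is. Its long sides point away from the robot (within about 0.2 rad), its own +y end being the far one. Origin: centre of its underside; its y axis runs along its length, x across it, z up.
- type_line: type line: the one bright silvery strip of cast type standing on its narrow edge, 11 wide x 100 long x 25 mm high; loose, stays where it is. It stands parallel to the spacing block and level with it endwise, to its left or to its right, centres 152 to 166 mm apart; its +y end is the far one too. Origin: centre of its underside; its y axis runs along its length, x across it, z up.
- long_bar: long steel bar: flat dark bar with one small hole mark, 34 wide x 112 long x 10 mm high, lying loose on the bench to the left, 0.25 kg. Take it across its width. Origin: centre of its underside; its y axis runs along its length, x across it, z up.
- short_bar: short steel bar: like the long bar but only 85 mm long (34 wide x 85 long x 10 mm high), lying loose on the bench to the left, 0.25 kg. Take it across its width. Origin: centre of its underside; its y axis runs along its length, x across it, z up.
- quoin: quoin: small stubby dark metal wedge block with a key hole in its top, 24 wide x 52 long x 17 mm high, lying loose on the bench to the left, among the bars (another one far to the right, beside the wooden tray, is not meant). Take it across its width. Origin: centre of its underside; its y axis runs along its length, x across it, z up.
- loupe: loupe: black round standing magnifier, 37 mm in diameter, 38 mm high, standing upright and loose on the bench to the left. Origin: centre of its underside, z up along its axis.
- quoin_key: quoin key: bright T-shaped key, 70 x 94 x 11 mm, lying on the bench at the near right; a bystander, loose. Origin: centre of its underside.
- black_marker: black marker pen, 12 x 136 x 14 mm, lying on the bench beyond the work, roughly crosswise; a bystander, loose. Origin: centre of its underside; y along it.
Mind the look-alikes: they are no part of the job. Of the things that look like the loupe, the smallest one is meant.

How it is judged:
By the outcome, as a careful person would: the job done as asked, in the order asked, and still so for the second after the job is handed in, with the robot touching nothing.
It also fails if it takes over 99 s, if anything falls off the work surface, if the arm or the gripper's body presses on something with over 40 N, if the wrist force passes 120 N, or if a joint passes its speed limit or range.

### The arm

A 6-joint arm with a two-finger parallel gripper is mounted at the origin on a cart in front of the work surface, level with it; the furniture and walls round the work are solid. World frame = base frame: x ahead of the robot, y to its left, z up, the work surface at z = 0. Lengths are in m, angles in rad, forces in N, time in s.
With the tool pointing down it reaches from about 0.225 to 0.875 m from the base axis. Payload 3.4 kg.
Tool frame: the origin (TCP) lies on the centre line of the jaws, within the pads' length; the fingertips stand 14 mm ahead of it and the grasp point (between the pads) lies 5 mm behind it; z points along the fingers, y is the line along which they close (so a half turn about z gives the same grasp; the last joint's range is limited). The gripper opens to 85 mm and grips with 20 to 120 N. Pads are 22 mm wide; open, the fingers measure 114 mm over their backs; the gripper's body (76 mm by 85 mm) begins 54 mm behind the grasp point. The pads swing forward as they close: fully open they stand 13 mm farther back than shut.
Start: joints at [1.159, 0.276, 1.505, -0, 1.361, -0.121], TCP at [0.165, 0.551, 0.245] pointing down, gripper open.
Joint ranges: [-2.89, 2.89], [-0.75, 2.08], [0.22, 2.7], [-1.18, 4.32], [0.11, 2.71], [-2.7, 2.7]. Speed limits (rad/s): [2.57, 2.57, 3.14, 3.14, 3.14, 3.14].

### API

Orientations are given as a unit quaternion [w, x, y, z].
In Python, from rig import manip, eyes gives the robot as it stands.
- The arm moves only by the shell command python3 -m creep 'ROWS' [FORCE]. ROWS is JSON, a list of rows, each a list of 5 numbers: the opening, from 0 (shut) to 1 (fully open), then the shift along the tool's x, y, z normalised to -1 to 1, where 1 is 0.5 m, then the turn about the tool's z normalised to -1 to 1, where 1 is 360 degrees. In form: [[fingers, dx, dy, dz, spin], ...]. A call has 1 to 10 rows; each row is the pose to reach, as a shift and turn from the pose commanded when the call began, along the tool's axes at that moment, turning the shorter way round; what a row does not reach only later rows make up. A row lasts 1/10 s, in which the tool goes at most 50 mm and 8.59 degrees, less where a joint would pass 70% of its speed; a pose out of reach is approached as far as the arm can. A call with a number of a shift or a turn outside -1 to 1 is refused whole. A call with a gripper value outside its range is refused whole. The fingers move at their own pace and stop on an object; FORCE is the grip in N (left out, the last holds). Time passes only in rows, so rows that repeat a pose let the fingers close. It gives the time, the measured TCP pose, the force, the opening and the grip force at its end, in the units of the state.
- manip.get_state(): the state, without advancing time (a new reading comes with each control period).
- eyes.get_image(name): name is "side" or "top" or "wrist"; returns a dict with "frame" (480x640x3 uint8, red, green, blue), "fx", "fy", "cx", "cy" (pixels), "k1" (the pictures are not rectified: a ray, as slopes to the right and down, at radius r is drawn at 1 + k1 r^2 times it, then the intrinsics apply), "R" (3x3) and "t" (3): a world point X has camera coordinates R X + t. Camera axes: x right, y down, z forward; pixel columns grow to the right and rows downward; lengths in m; the calibration is good to about 2 mm. A picture is of the moment at which its call begins. There is no depth.
- manip.sign_off(): hands the job in; it is judged then, once.
Trained networks look in the newest picture that a camera, given by its name, has taken for a name from the list of things; names that differ only in an ending like _2 or _b are one class to them, and where a whole thing is asked for, a point or a joint stands for the part that bears it (a point fixed in the world has none). Each returns a list of dicts, best first, with "confidence" (0 to 1); they miss things now and then, are a little off and sometimes report something else, mostly with a low value. They report only what shows in the picture. A call takes as long as a camera call. They do not tell look-alikes from the thing itself.
- eyes.regions_of(camera, label): "mask" (480x640 bool, what is visible of it) and "bbox" ([left, top, right, bottom] in pixels, round what is visible of it).
- eyes.place_of(camera, label): "centre" ([column, row] in pixels: a listed point, or the origin of a listed thing).
The state is a dict: "clock": time; "qpos": joint angles; "qd": joint speeds; "effort": joint torques, N m; "position": TCP position; "ee_rot": TCP orientation; "contact_force": force on the tool from outside, world axes, zero at the start; "moment": the same for the moment, N m; "width": finger opening in m; "gripper_force": force on a finger pad.
Only numpy, scipy, OpenCV 4.12 (cv2) and the standard library are available. Lean on these libraries where they do the work, as an engineer would, in place of code of your own. Each camera call takes 0.05 s, during which the arm holds its last target. There are 200 camera calls.

## Working session

There is one attempt and no reset: what is moved stays moved. The work goes in short steps, Python scripts to look and compute and a shell command to move; the robot and the scene stay as the last step left them, time stands still between calls to the robot, and variables do not carry over. Pictures are saved under pics/ and viewed, at most 14 in all, crops included, and the job is handed in when it is done.

```bash
ls; mkdir -p pics
cat > h.py <<'E'
import numpy as np, cv2, json
from rig import manip, eyes
def cam(n):
    return eyes.get_image(n)
def px2w(c,uv,z):
    uv=np.atleast_2d(np.array(uv,float)); d=np.stack([(uv[:,0]-c["cx"])/c["fx"],(uv[:,1]-c["cy"])/c["fy"]],1)
    s=d.copy()
    for _ in range(20): s=d/(1+c["k1"]*(s**2).sum(1,keepdims=True))
    R=np.array(c["R"]);t=np.array(c["t"]); o=-R.T@t
    r=np.c_[s,np.ones(len(s))]@R
    return o+r*((z-o[2])/r[:,2])[:,None]
def w2px(c,X):
    p=np.atleast_2d(X)@np.array(c["R"]).T+np.array(c["t"]); s=p[:,:2]/p[:,2:]
    s=s*(1+c["k1"]*(s**2).sum(1,keepdims=True))
    return s*[c["fx"],c["fy"]]+[c["cx"],c["cy"]]
def save(n,img,box=None,k=1):
    if box: img=img[box[1]:box[3],box[0]:box[2]]
    img=cv2.resize(img,None,fx=k,fy=k,interpolation=cv2.INTER_CUBIC)
    cv2.imwrite("pics/%s.png"%n,img[:,:,::-1])
E
python3 - <<'E'
from h import *
for n in ["top","side"]:
    c=cam(n); save(n+"0",c["frame"])
    R=np.array(c["R"]); print(n,-R.T@c["t"],R[2],c["fx"],c["k1"])
    for l in ["spacing_block","type_line","long_bar","short_bar","quoin","loupe","quoin_key","black_marker"]:
        for r in eyes.regions_of(n,l): print(l,round(r["confidence"],2),r["bbox"],r["mask"].sum())
print(manip.get_state())
E
```

```text
pics
top [ 0.3157631  -0.01589535  1.52622013] [ 0.14104845  0.0174771  -0.98984842] 521.0325895485456 -0.13923101800417695
spacing_block 0.62 [383.5, 246.0, 407.6, 291.1] 821
type_line 0.28 [203.0, 263.2, 218.4, 274.0] 151
long_bar 0.82 [248.4, 200.1, 274.4, 237.8] 411
short_bar 0.69 [254.2, 256.6, 267.8, 284.1] 341
quoin 0.49 [210.7, 208.3, 218.0, 227.1] 120
loupe 0.73 [193.3, 285.1, 218.1, 305.0] 292
loupe 0.59 [187.8, 231.2, 207.3, 248.6] 281
loupe 0.53 [202.5, 259.4, 219.9, 274.1] 156
quoin_key 0.46 [430.9, 282.1, 466.1, 305.7] 218
black_marker 0.54 [354.8, 168.0, 400.3, 176.7] 169
black_marker 0.28 [211.6, 208.6, 217.9, 224.9] 114
side [0.31308636 0.81211758 0.71443348] [ 0.20438848 -0.75234543 -0.62626009] 478.55219383708726 -0.12837915147102752
spacing_block 0.6 [346.7, 192.5, 393.7, 222.9] 849
type_line 0.91 [322.1, 230.4, 369.4, 251.1] 459
long_bar 0.89 [239.2, 285.2, 284.2, 321.2] 701
short_bar 0.93 [316.1, 307.9, 357.7, 333.9] 715
short_bar 0.45 [238.3, 286.3, 284.0, 323.4] 752
quoin 0.8 [217.2, 346.5, 246.9, 366.3] 457
loupe 0.81 [301.0, 360.5, 322.4, 390.0] 529
loupe 0.
[... 228 characters left out ...]
lock': 0.9, 'qpos': array([ 1.15897907e+00,  2.75871815e-01,  1.50490433e+00, -2.49711523e-05,
        1.36071339e+00, -1.20994895e-01]), 'qd': array([-7.23435270e-04,  9.04736927e-04, -1.29664785e-03, -3.45749364e-04,
       -5.75908465e-04, -7.77520638e-05]), 'effort': array([-4.21233608e-05, -4.16634893e+01, -2.46103317e+01, -1.79239196e-04,
        1.22766683e-04,  8.67951854e-06]), 'position': array([0.16489453, 0.55087072, 0.24534237]), 'ee_rot': array([2.53542149e-05, 1.44896709e-01, 9.89446785e-01, 4.65255803e-05]), 'contact_force': array([-0.2558893 ,  0.40199756,  0.23779153]), 'moment': array([0.00311354, 0.00640824, 0.01098871]), 'gripper_force': 0.0, 'width': 0.0856701389840663}
```

View pics/top0.png

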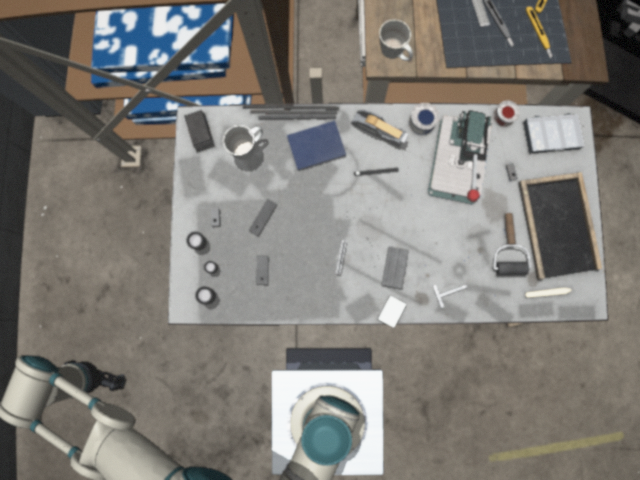

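View pics/side0.png

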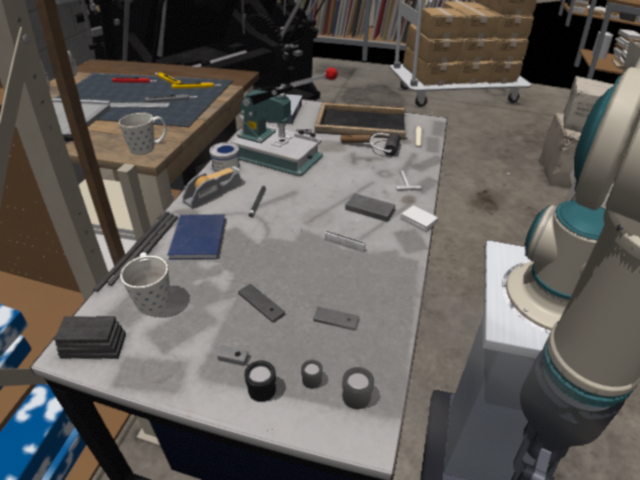

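Top view: the block is at (396,267) and the silvery type line at (341,258), to its left. The long bar is at (263,217), the short bar at (262,270) and the quoin at (215,217). Three loupe-like things stand at (196,240), (210,268) and (205,295), and the middle one is the smallest. The side view agrees: its small one is at (312,374).

```bash
cat >> h.py <<'E'
def rect(c,mask,z):
    m=mask.astype(np.uint8); cs,_=cv2.findContours(m,0,2); k=max(cs,key=cv2.contourArea)[:,0,:]
    w=px2w(c,k,z)[:,:2].astype(np.float32)*1000
    (x,y),(a,b),t=cv2.minAreaRect(w)
    if a>b: t+=90; a,b=b,a      # t: angle of short side (x axis); long axis = t+90
    L=(t+90+90)%180-90
    return np.round([x,y,a,b,L],1)   # mm, long-axis angle deg from world x
H=dict(spacing_block=.018,type_line=.025,long_bar=.01,short_bar=.01,quoin=.017,loupe=.038,quoin_key=.011,black_marker=.014)
def survey(n,names=H,tag=None):
    c=cam(n)
    if tag: save(tag,c["frame"])
    for l in names:
        for r in eyes.regions_of(n,l): print(l,round(r["confidence"],2),[round(v) for v in r["bbox"]],rect(c,r["mask"],H[l]))
    return c
def go(x,y,z,yaw=None):
    """x,y,z m target TCP; yaw deg = world direction of tool y axis (mod 180)"""
    s=manip.get_state(); w,a,b,d=s["ee_rot"]
    from scipy.spatial.transform import Rotation as Ro
    R=Ro.from_quat([a,b,d,w]).as_matrix(); D=R.T@(np.array([x,y,z])-s["position"])/.5
    cur=np.degrees(np.arctan2(R[1,1],R[0,1])); sp=0
    if yaw is not None: sp=-((yaw-cur+90)%180-90)  # tool z down -> sign flip
    print("d",np.round(D,4),"spin",round(sp/360,4),"deg",round(sp,1),"q6",np.round(s["qpos"],2),"rows",int(np.ceil(max(abs(sp)/8.59,np.linalg.norm(D)*10))))
E
python3 - <<'E'
from h import *
survey("top",tag=None)
c=cam("wrist");save("w0",c["frame"]); R=np.array(c["R"]);print(-R.T@c["t"],R,c["fx"])
E
```

```text
spacing_block 0.64 [381, 246, 410, 291] [ 444.  -196.9   65.8  118.5  -12.6]
spacing_block 0.49 [432, 285, 472, 305] [ 358.6 -355.5   63.5   97.    89.4]
type_line 0.55 [338, 240, 345, 274] [475.2 -42.2  10.2  92.5 -11.7]
long_bar 0.89 [248, 200, 276, 237] [596.5 187.8  34.  109.6 -27.8]
short_bar 0.9 [256, 257, 268, 285] [438.  189.9  35.3  88.3   0.6]
quoin 0.49 [213, 206, 220, 225] [595.3 331.8  24.2  48.8   1.6]
quoin 0.24 [257, 257, 266, 283] [438.9 189.   35.3  85.    0.6]
loupe 0.87 [195, 284, 220, 306] [362.  351.7  55.1  57.9  63.9]
loupe 0.86 [187, 230, 208, 247] [523.  382.4  51.5  60.1  46.2]
loupe 0.73 [202, 262, 218, 274] [443.2 337.9  37.8  41.6  90. ]
quoin_key 0.44 [431, 284, 467, 303] [ 361.5 -359.3   55.7   94.9  -88.7]
black_marker 0.59 [249, 198, 277, 237] [595.5 188.4  37.2 115.9 -29.1]
black_marker 0.5 [354, 169, 401, 179] [ 731.5 -147.1   13.7  136.3  -84.7]
black_marker 0.26 [211, 206, 220, 229] [596.1 331.   27.3  49.4   1.6]
[0.08988438 0.57355288 0.37344255] [[ 2.86255803e-01  9.58153126e-01 -4.49566290e-04]
 [ 9.11252395e-01 -2.72098780e-01  3.09162298e-01]
 [ 2.96102496e-01 -8.89091703e-02 -9.51009186e-01]] 415.7086031229964
```

View pics/w0.png

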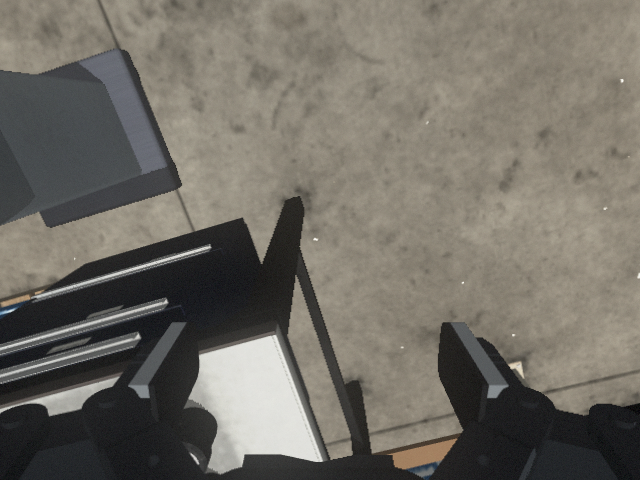

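The wrist camera sits on the robot side of the tool and looks forward, past the fingers at the bottom. Next I move over the loose parts.

Run:
```python
from h import *
go(.47,.27,.32,78)
```

```text
d [-0.7457 -0.3632 -0.1493] spin -0.0129 deg -4.7 q6 [ 1.16  0.28  1.5  -0.    1.36 -0.12] rows 9
```

```bash
python3 -m creep '[[1,-0.74,-0.36,-0.15,-0.013],[1,-0.74,-0.36,-0.15,-0.013],[1,-0.74,-0.36,-0.15,-0.013],[1,-0.74,-0.36,-0.15,-0.013],[1,-0.74,-0.36,-0.15,-0.013],[1,-0.74,-0.36,-0.15,-0.013],[1,-0.74,-0.36,-0.15,-0.013],[1,-0.74,-0.36,-0.15,-0.013],[1,-0.74,-0.36,-0.15,-0.013],[1,-0.74,-0.36,-0.15,-0.013]]' 40
python3 - <<'E'
from h import *
survey("wrist",["long_bar","short_bar","quoin","loupe","type_line"],"w1")
go(.46,-.10,.32,78)
E
```

```text
clock: 2.4
position: [0.4701, 0.2704, 0.3206]
ee_rot: [0.001, 0.107, 0.994, 0.0]
contact_force: [-0.7, -0.5, -0.9]
width: 0.0856
gripper_force: 0.0
long_bar 0.63 [247, 261, 303, 352] [597.1 190.1  33.9 113.8 -29.8]
short_bar 0.73 [211, 132, 260, 218] [441.9 189.6  34.8  84.3  -1.3]
quoin 0.9 [380, 260, 410, 309] [596.1 331.3  26.5  58.5   3.3]
loupe 0.94 [402, 191, 464, 250] [523.9 382.3  53.3  66.1  20.7]
loupe 0.66 [361, 139, 402, 172] [447.9 337.6  35.2  38.7  52.2]
loupe 0.57 [352, 30, 409, 93] [365.9 350.8  53.8  55.1  77.7]
loupe 0.51 [209, 132, 259, 216] [438.5 196.3  33.6  79.7  -1.3]
type_line 0.7 [21, 208, 63, 299] [477.  -33.3  26.8 103.  -10. ]
type_line 0.28 [360, 137, 400, 176] [450.4 338.3  38.6  40.1  79.6]
d [-1.407e-01 -7.333e-01  1.000e-04] spin 0.0004 deg 0.1 q6 [ 0.4   0.19  1.44  0.    1.51 -0.96] rows 8
```

View pics/w1.png

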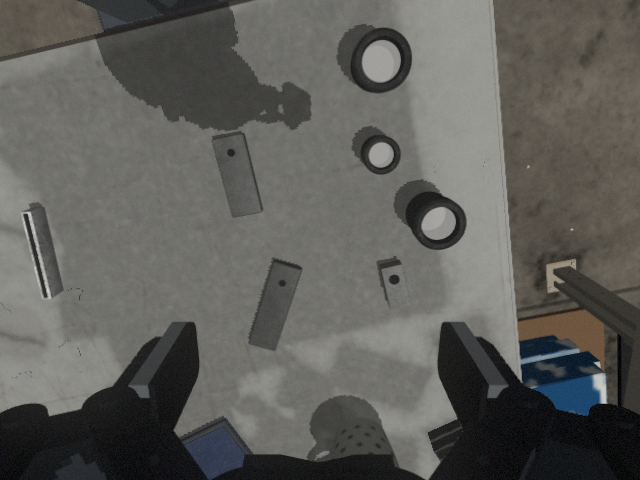

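Wrist view: short bar (237,174), long bar (275,305), quoin (394,282). The loupe-like things are at (381,60) large, (381,155) smallest and (436,220) large, so the smallest at (381,155) is the loupe meant. On to the fixtures.

```bash
python3 -m creep '[[1,-0.14,-0.733,0,0],[1,-0.14,-0.733,0,0],[1,-0.14,-0.733,0,0],[1,-0.14,-0.733,0,0],[1,-0.14,-0.733,0,0],[1,-0.14,-0.733,0,0],[1,-0.14,-0.733,0,0],[1,-0.14,-0.733,0,0],[1,-0.14,-0.733,0,0],[1,-0.14,-0.733,0,0]]'
python3 - <<'E'
from h import *
survey("wrist",["spacing_block","type_line","quoin_key","black_marker"],"w2")
c=cam("side")
for l in ["spacing_block","type_line","loupe","quoin"]:
    for r in eyes.regions_of("side",l)[:3]: print("side",l,round(r["confidence"],2),[round(v) for v in r["bbox"]])
im=cv2.imread("pics/w1.png")[10:270,330:490]; cv2.imwrite("pics/w1c.png",cv2.resize(im,None,fx=2.2,fy=2.2,interpolation=2))
E
```

```text
clock: 3.7
position: [0.4599, -0.0998, 0.3202]
ee_rot: [-0.0, 0.104, 0.995, 0.001]
contact_force: [0.1, 0.5, -0.1]
width: 0.0851
gripper_force: 0.0
spacing_block 0.75 [188, 138, 254, 249] [ 447.  -199.4   62.6  116.4  -11.1]
type_line 0.71 [367, 148, 386, 241] [477.  -44.5  14.4 100.  -11.6]
quoin_key 0.83 [18, 112, 110, 185] [ 362.7 -356.6   65.6   99.    89.1]
black_marker 0.92 [274, 389, 376, 427] [ 731.6 -149.7   17.1  135.7  -83.7]
side spacing_block 0.85 [349, 195, 393, 219]
side type_line 0.54 [247, 185, 266, 217]
side loupe 0.89 [303, 362, 323, 389]
side loupe 0.87 [342, 366, 374, 411]
side loupe 0.79 [247, 360, 277, 404]
side quoin 0.71 [218, 348, 249, 367]
```

View pics/w2.png

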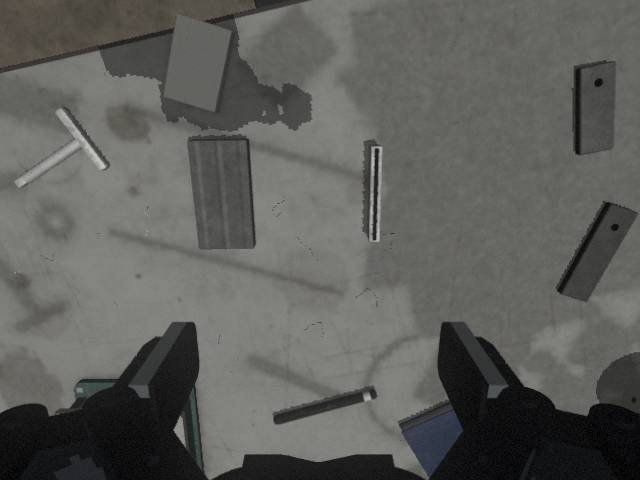

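View pics/w1c.png

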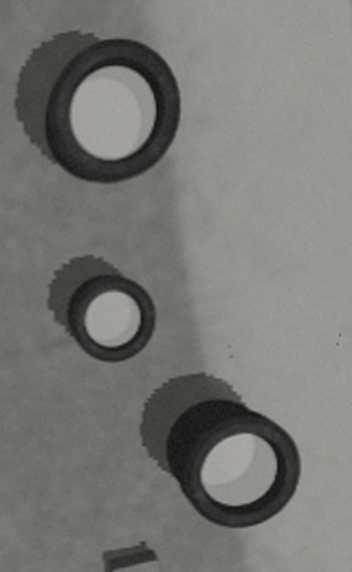

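The crop confirms that the middle one is clearly the smallest loupe. Now a more exact silhouette fit of the boxes.

```bash
cat >> h.py <<'E'
from scipy.optimize import minimize
DIM=dict(spacing_block=(60,116,18),type_line=(11,100,25),long_bar=(34,112,10),short_bar=(34,85,10),quoin=(24,52,17),loupe=(37,37,38))
def corners(l,x,y,th,z0=0):
    w,L,h=DIM[l]; u=np.array([np.cos(th),np.sin(th)]); n=np.array([-u[1],u[0]])
    if l=="loupe": P=[np.array([np.cos(a),np.sin(a)])*w/2 for a in np.linspace(0,6.28,24)]
    else: P=[i*u*L/2+j*n*w/2 for i in(-1,1) for j in(-1,1)]
    return np.array([[(x+p[0])/1000,(y+p[1])/1000,z/1000] for p in P for z in (z0,z0+h)])
def fit(c,mask,l,g,z0=0):
    """g=(x mm,y mm,long-axis deg)"""
    K=8
    def cost(p):
        q=w2px(c,corners(l,p[0],p[1],np.radians(p[2]),z0)); o=q0
        hull=cv2.convexHull(np.round(((q-o)*K)).astype(np.int32))
        m=np.zeros(M.shape,np.uint8); cv2.fillConvexPoly(m,hull,1)
        return 1-(m&M).sum()/max((m|M).sum(),1)
    ys,xs=np.nonzero(mask); q0=np.array([xs.min()-15,ys.min()-15])
    sub=mask[q0[1]:ys.max()+16,q0[0]:xs.max()+16].astype(np.uint8)
    M=cv2.resize(sub,None,fx=K,fy=K,interpolation=cv2.INTER_NEAREST); q0=q0-.5
    r=minimize(cost,g,method="Nelder-Mead",options=dict(initial_simplex=np.array(g)+np.array([[0,0,0],[5,0,0],[0,5,0],[0,0,4]]),xatol=.05,fatol=1e-4))
    return np.round(r.x,1),round(1-r.fun,3)
def find(n,l,g,z0=0,c=None):
    c=c or cam(n); best=None
    for r in eyes.regions_of(n,l):
        ys,xs=np.nonzero(r["mask"]); gp=w2px(c,[[g[0]/1000,g[1]/1000,(z0+DIM[l][2]/2)/1000]])[0]
        if np.hypot(xs.mean()-gp[0],ys.mean()-gp[1])<25: print(n,l,round(r["confidence"],2),*fit(c,r["mask"],l,g,z0)); return
    print(n,l,"none")
E
python3 - <<'E'
from h import *
for n in ["wrist","wrist","top","side"]:
    c=cam(n)
    for l,g in [("spacing_block",(446,-198,-11.5)),("type_line",(477,-43,-11.5))]: find(n,l,g,c=c)
c=cam("wrist")
for l,g in [("long_bar",(597,190,-29)),("short_bar",(441,189,0))]: find("wrist",l,g,c=c)
for n in ["top","side"]:
    c=cam(n)
    for l,g in [("long_bar",(597,190,-29)),("short_bar",(441,189,0)),("quoin",(596,331,3)),("loupe",(446,338,0))]: find(n,l,g,c=c)
go(.597,.19,.12,-29.5+90)
E
```

```text
wrist spacing_block 0.74 [ 447.2 -200.6  -11.1] 0.977
wrist type_line 0.7 [477.8 -43.5 -12. ] 0.93
wrist spacing_block 0.95 [ 447.2 -200.8  -11.3] 0.978
wrist type_line none
top spacing_block 0.59 [ 444.3 -195.8  -10.5] 0.249
top type_line none
side spacing_block 0.69 [ 447.2 -202.8  -10.2] 0.925
side type_line 0.85 [476.2 -42.4 -10. ] 0.915
wrist long_bar 0.93 [598.8 189.5 -29.8] 0.918
wrist short_bar 0.66 [441.6 188.1  -1.4] 0.937
top long_bar 0.94 [598.4 190.7 -30.1] 0.861
top short_bar 0.63 [439.2 189.3   0.5] 0.945
top quoin 0.58 [597.8 333.9   2.5] 0.863
top loupe 0.49 [446.9 341.4  -1.6] 0.836
side long_bar 0.79 [598.6 190.  -29.6] 0.938
side short_bar 0.76 [440.2 189.1  -2.2] 0.915
side quoin 0.62 [598.2 333.1   2.7] 0.938
side loupe 0.63 [447.9 337.7   0.5] 0.912
d [-0.1471  0.6255  0.4006] spin 0.0487 deg 17.5 q6 [-0.36  0.08  1.57  0.    1.49 -1.73] rows 8
```

Fixture fit: the block is at (447,−201), the type at (477.5,−43.3), and the axis is −11.3°. Targets are long bar (464,−110), short bar (490,18) and quoin (564,−130). First I pick up the long bar.

```bash
python3 -m creep '[[1,-0.147,0.625,0.40,0.0487],[1,-0.147,0.625,0.40,0.0487],[1,-0.147,0.625,0.40,0.0487],[1,-0.147,0.625,0.40,0.0487],[1,-0.147,0.625,0.40,0.0487],[1,-0.147,0.625,0.40,0.0487],[1,-0.147,0.625,0.40,0.0487],[1,-0.147,0.625,0.40,0.0487],[1,-0.147,0.625,0.40,0.0487],[1,-0.147,0.625,0.40,0.0487]]'
python3 - <<'E'
from h import *
c=survey("wrist",["long_bar"],"w3"); find("wrist","long_bar",(598.6,190,-29.7))
go(.5986,.19,.014,-29.7+90)
E
```

```text
clock: 6.45
position: [0.5965, 0.1901, 0.1195]
ee_rot: [-0.001, 0.254, 0.967, -0.001]
contact_force: [0.3, -0.5, 0.6]
width: 0.0852
gripper_force: 0.0
long_bar 0.57 [290, 155, 352, 333] [598.3 189.8  34.4 112.6 -29.4]
long_bar 0.55 [501, 74, 588, 183] [599.9 331.5  29.7  56.3   2.4]
wrist long_bar 0.92 [598.7 189.4 -29.9] 0.971
d [-0.001   0.0036  0.2151] spin 0.0003 deg 0.1 q6 [ 0.2   0.44  1.58 -0.    1.13 -0.86] rows 3
```

```bash
python3 -m creep '[[0.7,-0.001,0.003,0.08,0],[0.7,-0.001,0.003,0.16,0],[0.7,-0.001,0.003,0.19,0],[0.7,-0.001,0.003,0.211,0],[0.7,-0.001,0.003,0.211,0],[0,-0.001,0.003,0.211,0],[0,-0.001,0.003,0.211,0],[0,-0.001,0.003,0.211,0],[0,-0.001,0.003,0.211,0],[0,-0.001,0.003,0.211,0]]' 60
```

```text
clock: 7.65
position: [0.5993, 0.1908, 0.0169]
ee_rot: [0.002, 0.255, 0.967, 0.001]
contact_force: [0.0, -0.7, 6.4]
width: 0.0315
gripper_force: 60.4
```

```bash
python3 -m creep '[[0,0,0,-0.04,0],[0,0,0,-0.12,0],[0,0,0,-0.2,0],[0,0,0,-0.2,0],[0,0,0,-0.2,0]]'
python3 - <<'E'
from h import *
c=cam("wrist"); save("w4",c["frame"])
s=manip.get_state(); z=(s["position"][2]-.0165)*1000; print(s["position"],s["contact_force"],s["width"])
find("wrist","long_bar",(s["position"][0]*1000,s["position"][1]*1000,-29.7),z0=z,c=c)
go(.4642,-.1101,.11,78.7)
E
```

```text
clock: 8.15
position: [0.5983, 0.191, 0.1159]
ee_rot: [0.001, 0.255, 0.967, 0.001]
contact_force: [-0.0, 0.8, -3.5]
width: 0.0323
gripper_force: 60.4
[0.59711468 0.19072367 0.11426328] [-0.53762218 -0.61294655 -3.2924188 ] 0.031699053638033756
wrist long_bar none
d [-0.0658 -0.6538  0.0079] spin -0.0506 deg -18.2 q6 [ 0.2   0.45  1.58  0.    1.12 -0.86] rows 7
```

View pics/w4.png

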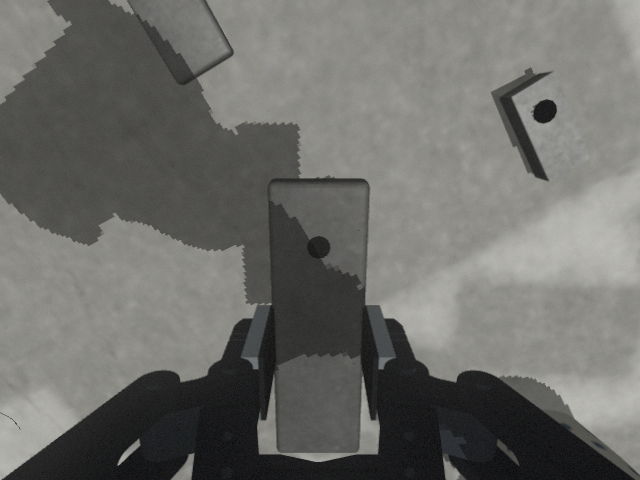

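The long bar is held squarely, between rows 180 and 452 of the picture. Carrying it to the gap.

```bash
python3 -m creep '[[0,-0.066,-0.654,0,-0.0506],[0,-0.066,-0.654,0,-0.0506],[0,-0.066,-0.654,0,-0.0506],[0,-0.066,-0.654,0,-0.0506],[0,-0.066,-0.654,0,-0.0506],[0,-0.066,-0.654,0,-0.0506],[0,-0.066,-0.654,0,-0.0506],[0,-0.066,-0.654,0,-0.0506],[0,-0.066,-0.654,0,-0.0506],[0,-0.066,-0.654,0,-0.0506]]'
python3 - <<'E'
from h import *
c=cam("wrist"); save("w5",c["frame"])
for l,g in [("spacing_block",(447,-201,-11.5)),("type_line",(477,-43,-11.5))]: find("wrist",l,g,c=c)
for _ in range(3): go(.4642,-.1101,.0172,78.7); cam("side")
E
```

```text
clock: 9.25
position: [0.4655, -0.1091, 0.1139]
ee_rot: [-0.001, 0.098, 0.995, 0.001]
contact_force: [0.7, 0.2, -2.5]
width: 0.0317
gripper_force: 60.7
wrist spacing_block 0.61 [ 447.4 -200.1  -11.3] 0.973
wrist type_line 0.73 [477.9 -43.  -10.5] 0.916
d [ 0.0028 -0.003   0.1945] spin 0.0003 deg 0.1 q6 [-0.38  0.25  1.9   0.    0.99 -1.75] rows 2
d [ 0.003  -0.0029  0.1947] spin 0.0003 deg 0.1 q6 [-0.38  0.25  1.9   0.    0.99 -1.75] rows 2
d [ 0.0031 -0.0026  0.1948] spin 0.0003 deg 0.1 q6 [-0.38  0.25  1.9   0.    0.99 -1.75] rows 2
```

```bash
python3 -m creep '[[0,0.003,-0.003,0.08,0],[0,0.003,-0.003,0.15,0],[0,0.003,-0.003,0.18,0],[0,0.003,-0.003,0.19,0],[0,0.003,-0.003,0.192,0],[0,0.003,-0.003,0.192,0]]'
```

```text
clock: 10.15
position: [0.4649, -0.1114, 0.0195]
ee_rot: [0.001, 0.098, 0.995, -0.0]
contact_force: [-1.0, -0.5, -2.8]
width: 0.0317
gripper_force: 60.8
```

```bash
python3 -m creep '[[0,0,0,0.002,0],[0,0,0,0.004,0],[0,0,0,0.004,0]]'; python3 -m creep '[[0,0,0,0.002,0],[0,0,0,0.002,0]]'
```

```text
clock: 10.45
position: [0.4642, -0.1113, 0.0173]
ee_rot: [0.001, 0.098, 0.995, -0.0]
contact_force: [-0.3, -0.1, -2.4]
width: 0.0319
gripper_force: 60.8
clock: 10.65
position: [0.4642, -0.1113, 0.0169]
ee_rot: [0.001, 0.098, 0.995, -0.0]
contact_force: [-1.2, 0.5, 6.3]
width: 0.0318
gripper_force: 61.7
```

Contact. Releasing and rising.

```bash
python3 -m creep '[[0.55,0,0,0,0],[0.55,0,0,0,0],[0.55,0,0,0,0],[0.55,0,0,-0.03,0],[0.6,0,0,-0.12,0],[0.6,0,0,-0.22,0],[0.6,0,0,-0.32,0],[0.6,0,0,-0.4,0],[1,0,0,-0.4,0]]'
python3 - <<'E'
from h import *
for i in range(2):
    c=cam("wrist"); i or save("w6",c["frame"])
    for l,g in [("spacing_block",(447,-201,-11.5)),("type_line",(477,-43,-11.5)),("long_bar",(464,-110,-11.5))]: find("wrist",l,g,c=c)
go(.4405,.1885,.12,89)
E
```

```text
clock: 11.55
position: [0.4675, -0.1126, 0.2217]
ee_rot: [0.006, 0.098, 0.995, -0.002]
contact_force: [0.9, -0.2, -0.1]
width: 0.0643
gripper_force: 0.0
wrist spacing_block 0.89 [ 447.3 -200.5  -11.2] 0.965
wrist type_line 0.88 [478.  -42.9 -11.3] 0.918
wrist long_bar 0.55 [ 464.4 -111.8  -11.4] 0.976
wrist spacing_block 0.84 [ 447.  -200.4  -11.5] 0.971
wrist type_line 0.73 [478.1 -43.  -11.4] 0.939
wrist long_bar 0.71 [ 464.7 -112.   -11.3] 0.972
d [0.1613 0.5782 0.1895] spin -0.0286 deg -10.3 q6 [-0.38  0.15  1.75  0.    1.24 -1.75] rows 7
```

View pics/w6.png

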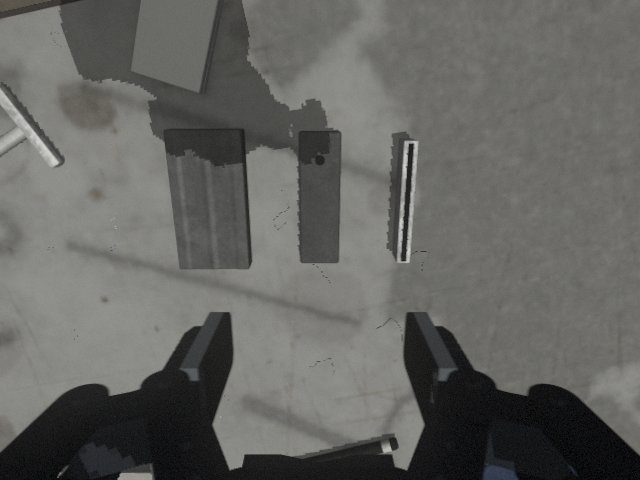

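The long bar lies parallel between the block (165–250 px) and the type (400–418 px), within about 2 mm of mid-gap. Next is the short bar.

```bash
python3 -m creep '[[1,0.161,0.578,0.19,-0.0286],[1,0.161,0.578,0.19,-0.0286],[1,0.161,0.578,0.19,-0.0286],[1,0.161,0.578,0.19,-0.0286],[1,0.161,0.578,0.19,-0.0286],[1,0.161,0.578,0.19,-0.0286],[1,0.161,0.578,0.19,-0.0286],[1,0.161,0.578,0.19,-0.0286],[1,0.161,0.578,0.19,-0.0286],[1,0.161,0.578,0.19,-0.0286]]'
python3 - <<'E'
from h import *
for i in range(2): find("wrist","short_bar",(440.5,188.8,-1))
go(.4405,.1885,.0155,89)
E
```

```text
clock: 12.95
position: [0.4422, 0.1867, 0.1211]
ee_rot: [0.0, 0.009, 1.0, -0.0]
contact_force: [-0.5, -0.0, 0.1]
width: 0.0854
gripper_force: 0.0
wrist short_bar 0.7 [442.2 188.8  -1.2] 0.961
wrist short_bar 0.74 [442.1 188.8  -1. ] 0.961
d [0.0034 0.003  0.2114] spin -0.0003 deg -0.1 q6 [ 0.26  0.24  1.89 -0.    1.01 -1.3 ] rows 3
```

```bash
python3 -m creep '[[0.7,0,0.003,0.08,0],[0.7,0,0.003,0.16,0],[0.7,0,0.003,0.19,0],[0.7,0,0.003,0.209,0],[0.7,0,0.003,0.209,0],[0,0,0.003,0.209,0],[0,0,0.003,0.209,0],[0,0,0.003,0.209,0],[0,0,0.003,0.209,0],[0,0,0.003,0.209,0]]' 60; python3 -m creep '[[0,0,0,-0.04,0],[0,0,0,-0.12,0],[0,0,0,-0.2,0],[0,0,0,-0.2,0],[0,0,0,-0.2,0]]'
python3 - <<'E'
from h import *
for _ in range(3): go(.490,.018,.115,78.7); cam("side")
E
```

```text
clock: 14.15
position: [0.4428, 0.1896, 0.0178]
ee_rot: [0.002, 0.009, 1.0, 0.0]
contact_force: [-0.7, -1.9, 6.4]
width: 0.0315
gripper_force: 59.8
clock: 14.65
position: [0.442, 0.1897, 0.1173]
ee_rot: [0.001, 0.009, 1.0, 0.0]
contact_force: [-0.7, -0.2, -2.7]
width: 0.0315
gripper_force: 60.5
d [-0.102  -0.3416  0.0046] spin 0.0286 deg 10.3 q6 [ 0.26  0.25  1.9   0.    0.99 -1.29] rows 4
d [-0.1042 -0.3409  0.0021] spin 0.0286 deg 10.3 q6 [ 0.26  0.25  1.9   0.    0.99 -1.29] rows 4
d [-0.1053 -0.3406  0.0006] spin 0.0286 deg 10.3 q6 [ 0.26  0.25  1.9   0.    0.99 -1.29] rows 4
```

```bash
python3 -m creep '[[0,-0.105,-0.34,0,0.0286],[0,-0.105,-0.34,0,0.0286],[0,-0.105,-0.34,0,0.0286],[0,-0.105,-0.34,0,0.0286],[0,-0.105,-0.34,0,0.0286],[0,-0.105,-0.34,0,0.0286],[0,-0.105,-0.34,0,0.0286]]'
python3 - <<'E'
from h import *
for _ in range(3): go(.490,.0185,.0175,78.7); cam("side")
E
```

```text
clock: 15.5
position: [0.49, 0.0194, 0.1153]
ee_rot: [-0.001, 0.098, 0.995, 0.0]
contact_force: [-0.1, -0.4, -2.2]
width: 0.0316
gripper_force: 60.6
d [-0.0009 -0.0018  0.1955] spin 0.0001 deg 0.0 q6 [-0.1   0.27  1.88  0.    1.   -1.48] rows 2
d [-0.0005 -0.0023  0.196 ] spin 0.0002 deg 0.1 q6 [-0.1   0.26  1.88  0.    1.   -1.48] rows 2
d [ 0.     -0.0025  0.1966] spin 0.0002 deg 0.1 q6 [-0.1   0.26  1.88  0.    1.   -1.48] rows 2
```

```bash
python3 -m creep '[[0,0,-0.002,0.08,0],[0,0,-0.002,0.15,0],[0,0,-0.002,0.18,0],[0,0,-0.002,0.192,0],[0,0,-0.002,0.196,0],[0,0,-0.002,0.196,0],[0,0,-0.002,0.196,0]]';python3 -m creep '[[0,0,0,0.002,0],[0,0,0,0.002,0]]';python3 -m creep '[[0,0,0,0.002,0],[0,0,0,0.002,0]]'
```

```text
clock: 16.35
position: [0.4919, 0.0177, 0.0193]
ee_rot: [0.001, 0.098, 0.995, 0.0]
contact_force: [-0.0, 0.0, -2.1]
width: 0.0317
gripper_force: 60.6
clock: 16.55
position: [0.4914, 0.0176, 0.0179]
ee_rot: [0.001, 0.098, 0.995, 0.0]
contact_force: [0.4, -0.1, 0.2]
width: 0.0316
gripper_force: 60.9
clock: 16.75
position: [0.4914, 0.0176, 0.0178]
ee_rot: [0.001, 0.098, 0.995, 0.0]
contact_force: [-2.6, 0.1, 9.1]
width: 0.0318
gripper_force: 61.9
```

```bash
python3 -m creep '[[0.55,0,0,0,0],[0.55,0,0,0,0],[0.55,0,0,0,0],[0.55,0,0,-0.03,0],[0.6,0,0,-0.12,0],[0.6,0,0,-0.22,0],[0.6,0,0,-0.32,0],[0.6,0,0,-0.4,0],[1,0,0,-0.4,0]]'
python3 - <<'E'
from h import *
for i in range(2):
    c=cam("wrist")
    for l,g in [("type_line",(477,-43,-11.5)),("long_bar",(464,-110,-11.5)),("short_bar",(490,18,-11.5))]: find("wrist",l,g,c=c)
go(.598,.333,.12,93)
E
```

```text
clock: 17.65
position: [0.4947, 0.0172, 0.2222]
ee_rot: [0.006, 0.098, 0.995, 0.0]
contact_force: [-0.6, 0.5, 0.4]
width: 0.0643
gripper_force: 0.0
wrist type_line 0.69 [478.3 -43.1 -11.3] 0.944
wrist long_bar 0.68 [ 465.2 -111.   -12.1] 0.912
wrist short_bar 0.73 [490.4  17.1 -11.3] 0.961
wrist type_line 0.9 [477.8 -42.9 -11.4] 0.941
wrist long_bar 0.73 [ 465.2 -110.9  -11.5] 0.929
wrist short_bar 0.64 [489.8  17.4 -11.5] 0.974
d [-0.0885  0.6607  0.1891] spin -0.0397 deg -14.3 q6 [-0.11  0.17  1.73  0.    1.25 -1.48] rows 7
```

The short bar sits about 39 mm clear and parallel. Next is the quoin.

```bash
python3 -m creep '[[1,-0.088,0.66,0.19,-0.0397],[1,-0.088,0.66,0.19,-0.0397],[1,-0.088,0.66,0.19,-0.0397],[1,-0.088,0.66,0.19,-0.0397],[1,-0.088,0.66,0.19,-0.0397],[1,-0.088,0.66,0.19,-0.0397],[1,-0.088,0.66,0.19,-0.0397],[1,-0.088,0.66,0.19,-0.0397],[1,-0.088,0.66,0.19,-0.0397],[1,-0.088,0.66,0.19,-0.0397]]'
python3 - <<'E'
from h import *
c=cam("wrist"); save("w7",c["frame"])
for i in range(2): find("wrist","quoin",(598,333,2.6))
go(.598,.3333,.0155,92.6)
E
```

```text
clock: 19.05
position: [0.5983, 0.3315, 0.1208]
ee_rot: [-0.001, -0.026, 1.0, -0.001]
contact_force: [-0.3, 0.4, 0.6]
width: 0.0852
gripper_force: 0.0
wrist quoin 0.92 [599.5 331.8   2.4] 0.962
wrist quoin 0.69 [599.8 332.1   1.9] 0.947
d [0.0019 0.0035 0.2134] spin 0.0009 deg 0.3 q6 [ 0.4   0.52  1.43 -0.    1.19 -1.22] rows 3
```

View pics/w7.png

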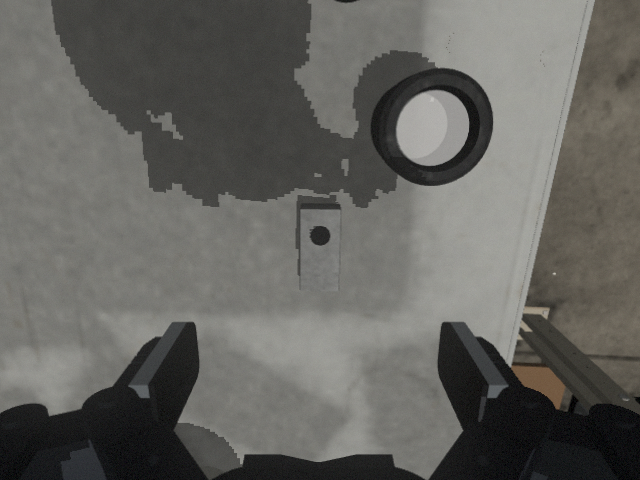

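The quoin is at (320,248), with its keyhole. It is the only one on the left, so I take it.

```bash
python3 -m creep '[[0.6,-0.001,0.001,0.08,0],[0.6,-0.001,0.001,0.16,0],[0.6,-0.001,0.001,0.19,0],[0.6,-0.001,0.001,0.208,0],[0.6,-0.001,0.001,0.208,0],[0,-0.001,0.001,0.208,0],[0,-0.001,0.001,0.208,0],[0,-0.001,0.001,0.208,0],[0,-0.001,0.001,0.208,0],[0,-0.001,0.001,0.208,0]]' 60; python3 -m creep '[[0,0,0,-0.04,0],[0,0,0,-0.12,0],[0,0,0,-0.2,0],[0,0,0,-0.2,0],[0,0,0,-0.2,0]]'
python3 - <<'E'
from h import *
for _ in range(3): go(.5645,-.131,.12,78.7); cam("side")
E
```

```text
clock: 20.3
position: [0.6006, 0.3338, 0.0196]
ee_rot: [0.002, -0.026, 1.0, 0.001]
contact_force: [0.1, -0.3, 5.9]
width: 0.0222
gripper_force: 61.1
clock: 20.8
position: [0.5996, 0.3334, 0.1188]
ee_rot: [0.001, -0.026, 1.0, 0.001]
contact_force: [-0.1, -0.3, -1.6]
width: 0.022
gripper_force: 60.4
d [ 0.1187 -0.9238 -0.0036] spin 0.0397 deg 14.3 q6 [ 0.41  0.52  1.43  0.    1.18 -1.22] rows 10
d [ 0.1166 -0.9229 -0.0056] spin 0.0397 deg 14.3 q6 [ 0.41  0.52  1.43  0.    1.18 -1.22] rows 10
d [ 0.1155 -0.9225 -0.0068] spin 0.0397 deg 14.3 q6 [ 0.41  0.52  1.44  0.    1.18 -1.22] rows 10
```

```bash
python3 -m creep '[[0,0.115,-0.922,0,0.0397],[0,0.115,-0.922,0,0.0397],[0,0.115,-0.922,0,0.0397],[0,0.115,-0.922,0,0.0397],[0,0.115,-0.922,0,0.0397],[0,0.115,-0.922,0,0.0397],[0,0.115,-0.922,0,0.0397],[0,0.115,-0.922,0,0.0397],[0,0.115,-0.922,0,0.0397],[0,0.115,-0.922,0,0.0397]]';python3 -m creep '[[0,0,0,0,0],[0,0,0,0,0]]'
python3 - <<'E'
from h import *
for _ in range(3): go(.5655,-.1313,.0185,78.7); cam("side")
E
```

```text
clock: 21.95
position: [0.5648, -0.1349, 0.1158]
ee_rot: [-0.001, 0.1, 0.995, -0.001]
contact_force: [0.8, 0.4, -0.6]
width: 0.0221
gripper_force: 60.3
clock: 22.15
position: [0.5652, -0.1294, 0.1162]
ee_rot: [-0.001, 0.099, 0.995, 0.001]
contact_force: [0.6, 0.4, -0.8]
width: 0.0222
gripper_force: 60.3
d [-0.0019 -0.004   0.1953] spin -0.0001 deg -0.0 q6 [-0.35  0.38  1.69  0.    1.08 -1.72] rows 2
d [-0.0017 -0.0052  0.1959] spin 0.0001 deg 0.0 q6 [-0.34  0.38  1.69  0.    1.08 -1.72] rows 2
d [-0.0013 -0.0058  0.1963] spin 0.0002 deg 0.1 q6 [-0.34  0.38  1.69  0.    1.08 -1.72] rows 2
```

```bash
python3 -m creep '[[0,-0.001,-0.004,0.08,0],[0,-0.001,-0.004,0.15,0],[0,-0.001,-0.004,0.18,0],[0,-0.001,-0.004,0.19,0],[0,-0.001,-0.004,0.192,0],[0,-0.001,-0.004,0.192,0]]';python3 -m creep '[[0,0,0,0.002,0],[0,0,0,0.004,0],[0,0,0,0.004,0]]';python3 -m creep '[[0,0,0,0.002,0],[0,0,0,0.002,0]]'
```

```text
clock: 22.9
position: [0.567, -0.132, 0.0222]
ee_rot: [0.001, 0.098, 0.995, -0.0]
contact_force: [0.3, -0.2, -1.2]
width: 0.0227
gripper_force: 60.3
clock: 23.2
position: [0.5663, -0.1324, 0.0198]
ee_rot: [0.001, 0.098, 0.995, -0.0]
contact_force: [0.2, 0.2, -0.7]
width: 0.0219
gripper_force: 60.3
clock: 23.4
position: [0.5663, -0.1324, 0.0196]
ee_rot: [0.001, 0.099, 0.995, -0.0]
contact_force: [-1.6, 0.1, 5.3]
width: 0.0222
gripper_force: 61.2
```

```bash
python3 -m creep '[[0.45,0,0,0,0],[0.45,0,0,0,0],[0.45,0,0,0,0],[0.45,0,0,-0.03,0],[0.5,0,0,-0.12,0],[0.6,0,0,-0.22,0],[0.6,0,0,-0.32,0],[0.6,0,0,-0.4,0],[1,0,0,-0.4,0]]'
python3 - <<'E'
from h import *
for i in range(2):
    c=cam("wrist"); i or save("w8",c["frame"])
    for l,g in [("type_line",(477,-43,-11.5)),("long_bar",(464,-111,-11.5)),("quoin",(566,-132,-11.5))]: find("wrist",l,g,c=c)
go(.446,.338,.14,85)
E
```

```text
clock: 24.3
position: [0.5695, -0.1335, 0.225]
ee_rot: [0.006, 0.098, 0.995, -0.002]
contact_force: [-0.1, -0.3, -0.1]
width: 0.0643
gripper_force: 0.0Traceback (most recent call last):
  File "<stdin>", line 4, in <module>
  File "h.py", line 66, in find
    if np.hypot(xs.mean()-gp[0],ys.mean()-gp[1])<25: print(n,l,round(r["confidence"],2),*fit(c,r["mask"],l,g,z0)); return
                                                                                         ~~~^^^^^^^^^^^^^^^^^^^^
  File "h.py", line 59, in fit
    M=cv2.resize(sub,None,fx=K,fy=K,interpolation=cv2.INTER_NEAREST); q0=q0-.5
cv2.error: OpenCV(4.12.0) /io/opencv/modules/imgproc/src/resize.cpp:4208: error: (-215:Assertion failed) !ssize.empty() in function 'resize'
```

View pics/w8.png

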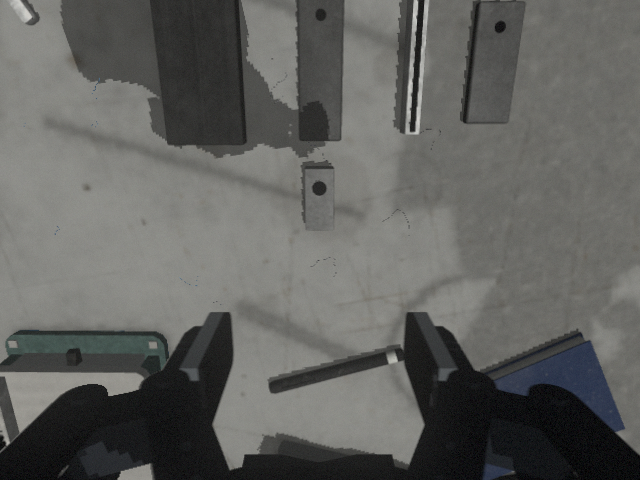

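The quoin at (319,197) lies in line behind the long bar, with a gap near 2 cm. Next is the loupe.

Run:
```python
from h import *
find("wrist","quoin",(566,-132,-11.5))
for n in ["side","top"]: find(n,"loupe",(447,338,0))
go(.4475,.338,.14,87)
```

```text
wrist quoin 0.63 [ 565.3 -132.5  -10.7] 0.961
side loupe 0.72 [4.477e+02 3.373e+02 2.000e-01] 0.944
top loupe 0.43 [445.8 344.   -1.1] 0.851
d [0.4147 0.8757 0.155 ] spin -0.0231 deg -8.3 q6 [-0.35  0.3   1.54  0.    1.3  -1.72] rows 10
```

```bash
python3 -m creep '[[1,0.415,0.876,0.155,-0.0231],[1,0.415,0.876,0.155,-0.0231],[1,0.415,0.876,0.155,-0.0231],[1,0.415,0.876,0.155,-0.0231],[1,0.415,0.876,0.155,-0.0231],[1,0.415,0.876,0.155,-0.0231],[1,0.415,0.876,0.155,-0.0231],[1,0.415,0.876,0.155,-0.0231],[1,0.415,0.876,0.155,-0.0231],[1,0.415,0.876,0.155,-0.0231]]';python3 -m creep '[[1,0,0,0,0],[1,0,0,0,0]]'
python3 - <<'E'
from h import *
for i in range(2): find("wrist","loupe",(447.5,338,0))
go(.4475,.338,.022,87)
E
```

```text
clock: 25.7
position: [0.4469, 0.3401, 0.1396]
ee_rot: [-0.001, 0.025, 1.0, -0.0]
contact_force: [0.4, -0.5, -0.2]
width: 0.0855
gripper_force: 0.0
clock: 25.9
position: [0.4475, 0.3382, 0.1398]
ee_rot: [-0.001, 0.025, 1.0, -0.001]
contact_force: [-0.0, -0.9, -0.1]
width: 0.0855
gripper_force: 0.0
wrist loupe 0.81 [448.5 338.    1. ] 0.939
wrist loupe 0.85 [ 4.480e+02  3.381e+02 -1.000e-01] 0.916
d [0.0028 0.0029 0.2377] spin -0.0002 deg -0.1 q6 [ 0.52  0.33  1.7  -0.    1.11 -1.  ] rows 3
```

```bash
python3 -m creep '[[1,0,0.002,0.08,0],[1,0,0.002,0.16,0],[1,0,0.002,0.21,0],[1,0,0.002,0.235,0],[1,0,0.002,0.235,0],[0,0,0.002,0.235,0],[0,0,0.002,0.235,0],[0,0,0.002,0.235,0],[0,0,0.002,0.235,0],[0,0,0.002,0.235,0]]' 40; python3 -m creep '[[0,0,0,0,0],[0,0,0,0,0],[0,0,0,-0.04,0],[0,0,0,-0.12,0],[0,0,0,-0.22,0],[0,0,0,-0.25,0],[0,0,0,-0.25,0]]'
python3 - <<'E'
from h import *
c=cam("wrist"); save("w9",c["frame"])
for _ in range(3): go(.4472,-.2006,.15,78.7); cam("side")
E
```

```text
clock: 27.1
position: [0.4493, 0.3394, 0.0248]
ee_rot: [0.001, 0.026, 1.0, 0.001]
contact_force: [-0.0, -0.2, 6.1]
width: 0.0362
gripper_force: 39.8
clock: 27.8
position: [0.45, 0.34, 0.1518]
ee_rot: [0.003, 0.026, 1.0, 0.002]
contact_force: [-0.2, 0.5, -1.1]
width: 0.0356
gripper_force: 40.1
d [-0.053  -1.0782 -0.0027] spin 0.0231 deg 8.3 q6 [ 0.52  0.33  1.68  0.    1.13 -1.  ] rows 11
d [-0.0549 -1.0769 -0.0039] spin 0.0231 deg 8.3 q6 [ 0.52  0.33  1.69  0.    1.13 -1.  ] rows 11
d [-0.0559 -1.0763 -0.0047] spin 0.0231 deg 8.3 q6 [ 0.52  0.33  1.69  0.    1.13 -1.  ] rows 11
```

View pics/w9.png

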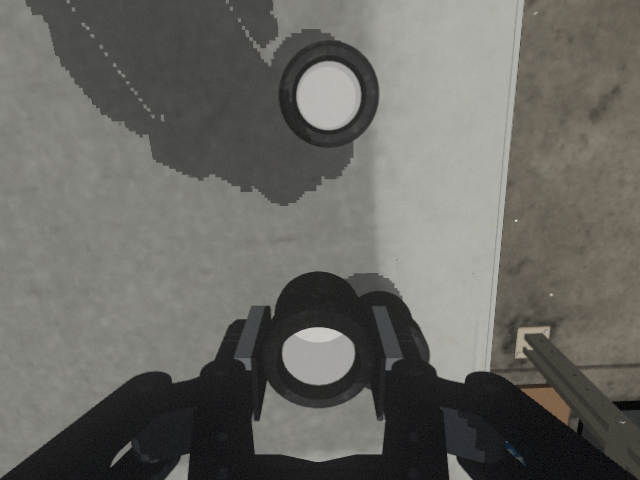

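The loupe is held upright at (319,357). Carrying it to the block.

```bash
python3 -m creep '[[0,-0.05,-1,0,0.0231],[0,-0.05,-1,0,0.0231],[0,-0.05,-1,0,0.0231],[0,-0.05,-1,0,0.0231],[0,-0.05,-1,0,0.0231],[0,-0.05,-1,0,0.0231],[0,-0.05,-1,0,0.0231],[0,-0.05,-1,0,0.0231],[0,-0.05,-1,0,0.0231],[0,-0.05,-1,0,0.0231]]'
python3 - <<'E'
from h import *
for _ in range(3): go(.4472,-.2006,.15,78.7); cam("side")
E
```

```text
clock: 29.0
position: [0.446, -0.1626, 0.1466]
ee_rot: [-0.001, 0.099, 0.995, 0.001]
contact_force: [0.8, 0.3, -1.4]
width: 0.0362
gripper_force: 40.3
d [-0.0173 -0.074  -0.0069] spin -0.0001 deg -0.0 q6 [-0.5   0.21  1.86  0.    1.07 -1.87] rows 1
d [-0.0112 -0.0575 -0.0056] spin -0.0005 deg -0.2 q6 [-0.51  0.21  1.86 -0.01  1.07 -1.87] rows 1
d [-0.0132 -0.0656 -0.0061] spin -0.001 deg -0.4 q6 [-0.5   0.21  1.86 -0.    1.07 -1.87] rows 1
```

```bash
python3 -m creep '[[0,-0.013,-0.067,0,0],[0,-0.013,-0.067,0,0],[0,-0.013,-0.067,0,0],[0,-0.013,-0.067,0,0],[0,-0.013,-0.067,0,0],[0,-0.013,-0.067,0,0]]'
python3 - <<'E'
from h import *
for _ in range(4):
    c=cam("wrist"); s=manip.get_state()
    for r in eyes.regions_of("wrist","loupe")[:1]: print(r["bbox"],r["mask"].sum())
    # loupe top centre in picture -> offset to TCP
    p=px2w(c,[[319,357.5]],s["position"][2]+.0145)[0]; print("loupe-TCP mm",np.round((p-s["position"])*1000,1))
    go(.4472,-.2006,.0425,78.7)
E
```

```text
clock: 29.75
position: [0.4471, -0.1942, 0.1482]
ee_rot: [-0.0, 0.098, 0.995, 0.0]
contact_force: [-0.2, -0.3, 0.1]
width: 0.0361
gripper_force: 40.5
[263.7, 273.4, 374.3, 407.6] 11976
loupe-TCP mm [-3.9  1.4 14.5]
d [-0.0024 -0.0118  0.2117] spin 0.0002 deg 0.1 q6 [-0.55  0.22  1.84  0.    1.08 -1.93] rows 3
[264.9, 274.4, 375.4, 408.8] 11905
loupe-TCP mm [-3.9  1.4 14.5]
d [-0.0021 -0.0111  0.2117] spin 0.0001 deg 0.0 q6 [-0.55  0.22  1.84  0.    1.08 -1.93] rows 3
[262.0, 272.3, 376.1, 407.5] 12131
loupe-TCP mm [-3.9  1.4 14.5]
d [-0.0022 -0.0107  0.2117] spin 0.0 deg 0.0 q6 [-0.55  0.22  1.84  0.    1.08 -1.93] rows 3
loupe-TCP mm [-3.8  1.3 14.5]
d [-0.0021 -0.0104  0.2116] spin -0.0 deg -0.0 q6 [-0.55  0.22  1.84  0.    1.08 -1.93] rows 3
```

Run:
```python
from h import *
for _ in range(2):
    c=cam("wrist"); s=manip.get_state(); p=s["position"]*1000
    for r in eyes.regions_of("wrist","loupe")[:1]: 
        f=fit(c,r["mask"],"loupe",(p[0],p[1],0.),p[2]-23.8); print(np.round(f[0][:2]-p[:2],1),f[1])
    go(.4472,-.2006,.0425,78.7)
```

```text
[-2.   0.4] 0.899
d [-0.0022 -0.0104  0.2116] spin -0.0 deg -0.0 q6 [-0.55  0.22  1.84  0.    1.08 -1.93] rows 3
[-1.8  0.4] 0.894
d [-0.0021 -0.0104  0.2116] spin -0.0 deg -0.0 q6 [-0.55  0.22  1.84  0.    1.08 -1.93] rows 3
```

```bash
python3 -m creep '[[0,-0.006,-0.01,0.05,0],[0,-0.006,-0.01,0.12,0],[0,-0.006,-0.01,0.18,0],[0,-0.006,-0.01,0.2,0],[0,-0.006,-0.01,0.206,0],[0,-0.006,-0.01,0.206,0],[0,-0.006,-0.01,0.206,0]]';python3 -m creep '[[0,0,0,0.002,0],[0,0,0,0.004,0],[0,0,0,0.004,0]]';python3 -m creep '[[0,0,0,0.002,0],[0,0,0,0.002,0]]'
```

```text
clock: 31.05
position: [0.4502, -0.2014, 0.0465]
ee_rot: [0.001, 0.098, 0.995, -0.001]
contact_force: [-0.3, -0.9, -1.0]
width: 0.0359
gripper_force: 40.5
clock: 31.35
position: [0.4493, -0.2008, 0.0437]
ee_rot: [0.0, 0.098, 0.995, -0.0]
contact_force: [-0.1, -0.4, -1.2]
width: 0.0358
gripper_force: 40.5
clock: 31.55
position: [0.4493, -0.2009, 0.0428]
ee_rot: [0.0, 0.098, 0.995, -0.0]
contact_force: [-1.2, -0.1, 5.4]
width: 0.036
gripper_force: 40.9
```

```bash
python3 -m creep '[[0.6,0,0,0,0],[0.6,0,0,0,0],[0.6,0,0,0,0],[0.7,0,0,-0.03,0],[0.7,0,0,-0.1,0],[0.7,0,0,-0.2,0],[0.7,0,0,-0.3,0],[0.7,0,0,-0.4,0],[1,0.05,0.16,-0.4,0],[1,0.05,0.16,-0.4,0]]';python3 -m creep '[[1,0.0,0.0,0,0],[1,0,0,0,0],[1,0,0,0,0],[1,0,0,0,0]]'
python3 - <<'E'
from h import *
for n in ["wrist","wrist","side"]:
    c=cam(n); n=="side" and save("s9",c["frame"],(200,120,460,320),3); n=="wrist" and save("w10",c["frame"])
    for l,g,z in [("spacing_block",(447,-201,-11.5),0),("type_line",(477,-43,-11.5),0),("long_bar",(464,-111,-11.5),0),("short_bar",(490,17.5,-11.4),0),("quoin",(566,-132,-11.5),0),("loupe",(447,-200,0),18)]:
        try: find(n,l,g,z,c=c)
        except Exception: print(l,"edge")
E
```

```text
clock: 32.55
position: [0.4407, -0.1165, 0.2441]
ee_rot: [0.002, 0.099, 0.995, 0.0]
contact_force: [0.9, 0.8, -1.3]
width: 0.0848
gripper_force: 0.0
clock: 32.95
position: [0.4405, -0.1184, 0.2419]
ee_rot: [-0.0, 0.099, 0.995, -0.0]
contact_force: [0.1, 1.0, -0.6]
width: 0.0857
gripper_force: 0.0
wrist spacing_block 0.68 [ 447.3 -200.6  -10.9] 0.74
wrist type_line 0.69 [477.5 -43.  -11.1] 0.938
wrist long_bar 0.81 [ 465.  -112.2  -11.4] 0.962
wrist short_bar 0.97 [490.7  17.8 -11.6] 0.941
wrist quoin 0.89 [ 564.5 -132.6  -11.2] 0.95
wrist loupe 0.82 [ 449.  -201.3    1. ] 0.937
wrist spacing_block 0.69 [ 447.4 -200.7  -11.5] 0.742
wrist type_line 0.81 [477.8 -42.8 -11.1] 0.947
wrist long_bar 0.55 [ 464.5 -112.1  -11.6] 0.962
wrist short_bar 0.77 [490.4  17.2 -10.9] 0.949
wrist quoin 0.98 [ 565.2 -132.9  -10.9] 0.951
wrist loupe 0.9 [ 448.7 -201.4    1.8] 0.886
side spacing_block 0.75 [ 446.3 -201.2   -9.8] 0.822
side type_line 0.78 [476.6 -43.1 -11.5] 0.923
side long_bar 0.63 [ 463.7 -112.7   -9.7] 0.871
side short_bar 0.57 [490.3  15.9  -8.7] 0.823
side quoin 0.62 [ 564.3 -133.9   -8.8] 0.918
side loupe 0.67 [ 446.9 -202.7    1.5] 0.876
```

View pics/w10.png

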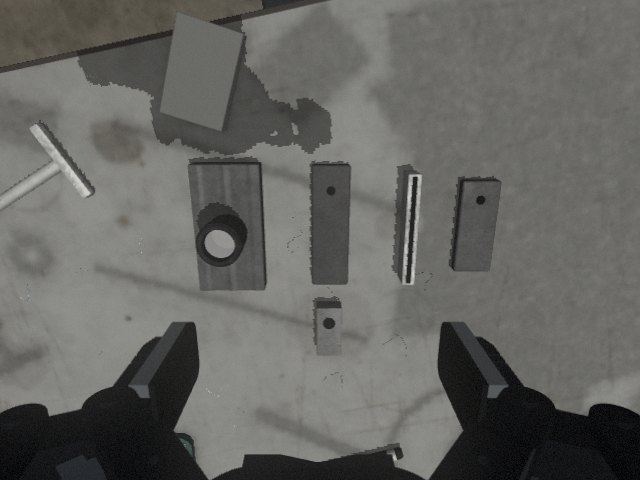

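View pics/s9.png

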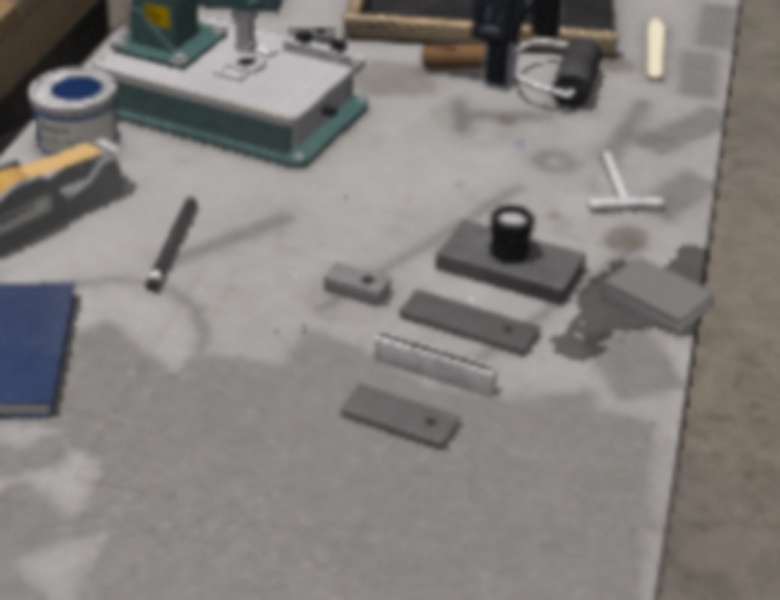

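Both views show the layout as asked. The long bar is within 2 mm of mid-gap, the short bar is about 39 mm clear, and the quoin is 20 mm behind the long bar and in line. The loupe stands within 2 mm of the block's centre, and the fixtures, key and marker are unmoved.

```bash
python3 -c "
from rig import manip
print(manip.sign_off())"
```

```text
the job is handed in; nothing more can be done
None
```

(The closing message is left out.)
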